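# Light and load the sloped slide viewer

## Robot

A 6-joint arm with a two-finger parallel gripper is mounted at the origin on the work surface. World frame = base frame: x ahead of the robot, y to its left, z up, the work surface at z = 0. Lengths are in m, angles in rad, forces in N, time in s.
With the tool pointing down it reaches from about 0.325 to 1 m from the base axis. Payload 5.1 kg.
Tool frame: the origin (TCP) lies at the very end of the fingers, on their centre line; the grasp point (between the pads) lies 19 mm behind it (ctrl.grasp_offset is the distance from the TCP to the grasp point, in m); z points along the fingers, y is the line along which they close (so a half turn about z gives the same grasp; the last joint's range is limited). The gripper opens to 85 mm and grips with 20 to 120 N. Pads are 22 mm wide; open, the fingers measure 114 mm over their backs; the gripper's body (76 mm by 85 mm) begins 54 mm behind the grasp point. The pads swing forward as they close: fully open they stand 13 mm farther back than shut.
Start: joints at [1.021, 0.124, 1.65, -0, 1.367, -0.083], TCP at [0.293, 0.58, 0.231] pointing down, gripper open.
Joint ranges: [-2.61, 2.61], [-1.02, 2.33], [0.03, 2.71], [-1.35, 4.49], [0.32, 2.68], [-2.91, 2.91]. Speed limits (rad/s): [2.57, 2.57, 3.14, 3.14, 3.14, 3.14].

## Interface

Orientations are given as a unit quaternion [w, x, y, z].
In Python, from rig import ctrl gives the robot as it stands. The module is installed in compiled form; this text tells all that it offers. Calls block until the motion is done:
- ctrl.move_ptp(position, orientation): joint-space move of the TCP to a pose.
- ctrl.move_straight(position, vel=0.15, ori=None, stop_force=None): straight line of the TCP; ori=None keeps the orientation; vel is the mean speed in m/s. With stop_force (N) it stops when the force on the tool has changed by that much, and returns True; else False.
- ctrl.set_joints(angles): joint-space move.
- ctrl.gripper_to(opening, squeeze=None): finger opening in m; squeeze is the grip in N (None keeps the last); returns when the fingers have stopped.
- ctrl.hold(seconds).
- ctrl.inverse_kinematics(position, orientation): joint angles nearest the present ones, or None.
- ctrl.get_state(): the state.
- ctrl.grab_frame(name): name is "side" or "top" or "wrist"; returns a dict with "pixels" (480x640x3 uint8, red, green, blue), "intrinsics" (3x3 intrinsics, pixels), "k1" (the pictures are not rectified: a ray, as slopes to the right and down, at radius r is drawn at 1 + k1 r^2 times it, then the intrinsics apply), "R" (3x3) and "t" (3): a world point X has camera coordinates R X + t. Camera axes: x right, y down, z forward; pixel columns grow to the right and rows downward; lengths in m; the calibration is good to about 2 mm. A picture is of the moment at which its call begins. There is no depth.
A pose or a line that the arm cannot do raises ctrl.MotionError and nothing moves.
- ctrl.close_job(): hands the job in; it is judged then, once.
The state is a dict: "t": time; "q": joint angles; "qd": joint speeds; "joint_efforts": joint torques, N m; "tcp_pos": TCP position; "tcp_rot": TCP orientation; "force": force on the tool from outside, world axes, zero at the start; "wrist_torque": the same for the moment, N m; "width": finger opening in m; "finger_force": force on a finger pad.
Only numpy, scipy, OpenCV 4.12 (cv2) and the standard library are available. Lean on these libraries where they do the work, as an engineer would, in place of code of your own. Each camera call takes 0.05 s, during which the arm holds its last target. There are 200 camera calls.

## Task

Get the slide viewer ready: plug the oblong lamp block fully home into the socket between the viewer's rails, then lay the long slide tray on the two sloped rails above it, flat on both rails, centred and square across them, with its lower long edge down against the lips. Set both down, do not drop them, let go, and leave the other things on the bench where they are.

Things in the scene. Friction and masses are not known exactly. Their poses are not given: they have to be found in the camera images.
- stand: slide viewer, fixed: white base 140 (x) x 200 (y) x 8 mm, black socket block (70 x 90 mm, top 45 mm above the bench) in its middle; at y = -85 and +85 mm white cheeks 10 mm thick carry the sloped rails (rest); the 160 mm between them is open above, in front and behind. Origin: centre of the underside, on the bench; z up; its low side, with the lips, is at -x, towards the robot.
- socket (a point): centre of the mouth of the lamp socket, facing up, 45 mm above the bench, axes as the viewer's: rectangular hole 34 (x) x 46 (y) mm, 24 mm deep, with a 3 mm chamfer. It lies 75 mm straight below the origin of rest.
- rest: two sloped steel rails fixed to the viewer, 10 mm wide, 100 mm long along x, at y = -85 and +85 mm. Frame tilted 0.35 rad: x points up the slope, away from the robot; z is normal to it; the rails' top is z = 0. At the low end of each a lip 10 mm high, inner face at x = -42 mm. Origin, 120 mm above the bench: where the centre of the long tray's underside belongs (centred, against the lips).
- tray: long aluminium slide tray, loose, about 0.25 kg: plate 84 (x) x 200 (y) x 8 mm with six glass slides; above its middle a square handle bar 14 x 14 mm, 100 mm long along y, centre 38 mm above the underside, on posts (12 x 10 mm) at y = -44 and +44 mm; 23 mm free between bar and plate. Origin: centre of the underside; z up; starts flat on the bench; may lie on the rails either way round.
- lamp: oblong lamp block, loose, about 0.22 kg: black housing 44 (x) x 60 (y) x 55 mm, round lens on top, above a steel plug foot 32 (x) x 44 (y) x 20 mm on which it stands; 77 mm high. Origin: centre of the foot's underside; z up. Fits either way round with 1 mm to spare each side; home, the housing rests on the socket block, origin 20 mm below the mouth. The tray on the rails covers the socket.
- short_tray: bystander: short slide tray, same make but only 120 mm long (y), 84 mm wide (x), handle top 45 mm high: too short for the rails. Origin: centre of the underside
- round_lamp: bystander: lamp with a round black housing, 60 mm diameter, 77 mm high, on a square foot that does not fit the socket. Origin: centre of the underside
- bottle: bystander: amber glass bottle, 58 mm diameter, 135 mm high. Origin: centre of the underside
- beaker: bystander: glass beaker, 68 mm diameter, 95 mm high. Origin: centre of the underside
- jar: bystander: white plastic jar, 54 mm diameter, 75 mm high. Origin: centre of the underside
- wash_bottle: bystander: tall white plastic bottle, 50 mm diameter, 170 mm high. Origin: centre of the underside
- dropper: bystander: small amber dropper bottle, 36 mm diameter, 85 mm high. Origin: centre of the underside
- slide_box: bystander: flat grey slide box, 85 (x) x 140 (y) x 30 mm. Origin: centre of the underside
There are look-alikes about, which are no part of the job. Leave any red look-alike of the lamp alone. Leave any turquoise look-alike of the tray alone.

How it is judged:
On the way, in this order (a step that is already met when the one before it is completed fails the run):
1. the oblong lamp is fully home in the socket (horizontal distance between lamp and socket below 0.004 m and z of lamp in the frame of socket below -0.0165 m and angle between lamp's own z axis and vertical below 0.06 rad and angle between the x axis of lamp and the x axis of socket, either way round below 0.08 rad), for 0.2 s.
2. the long tray lies on the two rails, against the lips (x of tray in the frame of rest between -0.004 and 0.008 m and y of tray in the frame of rest between -0.01 and 0.01 m and z of tray in the frame of rest between -0.004 and 0.004 m and angle between the z axis of tray and the z axis of rest, either way round below 0.05 rad and angle between the y axis of tray and the y axis of rest, either way round below 0.08 rad), for 0.2 s.
At the end, for the whole second after the job is handed in: The oblong lamp is home in the socket (housing within 3.5 mm of the block, upright, in line); the long tray rests flat on both rails (within 4 mm and 0.05 rad of them), lower edge within 8 mm of the lips, centred within 10 mm, square within 0.08 rad; both at rest (all of step 1 and all of step 2 and linear speed of each of tray, lamp below 0.02 m/s); the robot touches nothing.
It fails at once if the short tray or the round lamp is shifted by more than 25 mm or tipped (distance of any of short_tray, round_lamp from where it was at the start of the episode above 0.025 m or angle between any of short_tray, round_lamp's own z axis and vertical above 0.35 rad).
It fails at once if the amber bottle, the beaker or the tall white bottle is shifted by more than 25 mm or tipped (distance of any of bottle, beaker, wash_bottle from where it was at the start of the episode above 0.025 m or angle between any of bottle, beaker, wash_bottle's own z axis and vertical above 0.35 rad).
It fails at once if the jar, the slide box or the dropper bottle is shifted by more than 25 mm or tipped (distance of any of jar, slide_box, dropper from where it was at the start of the episode above 0.025 m or angle between any of jar, slide_box, dropper's own z axis and vertical above 0.35 rad).
It fails at once if the long tray is dropped (falls out of the fingers at more than 0.6 m/s) (contact force between the fingers and tray below 0.1 N and linear speed of tray above 0.6 m/s).
It fails at once if the oblong lamp is dropped (falls out of the fingers at more than 0.6 m/s) (contact force between the fingers and lamp below 0.1 N and linear speed of lamp above 0.6 m/s).
It also fails if it takes over 64 s, if anything falls off the work surface, if the arm or the gripper's body presses on something with over 40 N, if the wrist force passes 120 N, or if a joint passes its speed limit or range.

## Working session

There is one attempt and no reset: what is moved stays moved. The work goes in short steps, each a Python script; the robot and the scene stay as the last script left them, time stands still between calls to the robot, and variables do not carry over. Pictures are saved under pics/ and viewed, at most 10 in all, crops included, and the job is handed in when it is done.

```bash
mkdir -p pics; cat > h.py <<'E'
import numpy as np, cv2, pickle
from rig import ctrl
def grab(name, fn):
    f=ctrl.grab_frame(name); cv2.imwrite('pics/'+fn+'.png', f['pixels'][:,:,::-1]); pickle.dump(f,open('pics/'+fn+'.pkl','wb')); return f
def load(fn): return pickle.load(open('pics/'+fn+'.pkl','rb'))
def ray(f,px):
    K=np.array(f['intrinsics']); k1=f['k1']
    d=cv2.undistortPoints(np.array([[px]],float),K,np.array([k1,0,0,0,0.]))[0,0]
    R=np.array(f['R']); t=np.array(f['t'])
    return -R.T@t, R.T@np.array([d[0],d[1],1])
def onz(f,px,z):
    c,d=ray(f,px); return c+d*(z-c[2])/d[2]
def proj(f,X):
    r=cv2.Rodrigues(np.array(f['R']))[0]
    return cv2.projectPoints(np.array(X,float).reshape(-1,1,3),r,np.array(f['t'],float),np.array(f['intrinsics'],float),np.array([f['k1'],0,0,0,0.]))[0][:,0]
E
python3 - <<'E'
from h import *
for n in ('side','top'):
    f=grab(n,n+'0'); print(n,-np.array(f['R']).T@f['t'],f['k1'])
print(ctrl.get_state()['t'],ctrl.grasp_offset, ctrl.get_state()['tcp_rot'])
E
```

```text
side [-0.05475263 -0.57254494  0.73432386] -0.10339516778010538
top [ 0.36847288 -0.00287073  1.27363658] -0.11508125916432083
0.1 0.0187 [-2.88975240e-04  2.31298255e-01  9.72882430e-01 -9.00223855e-04]
```

View pics/top0.png

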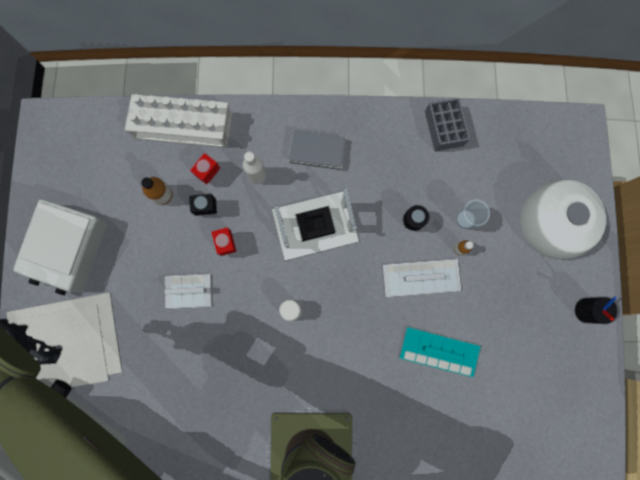

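View pics/side0.png

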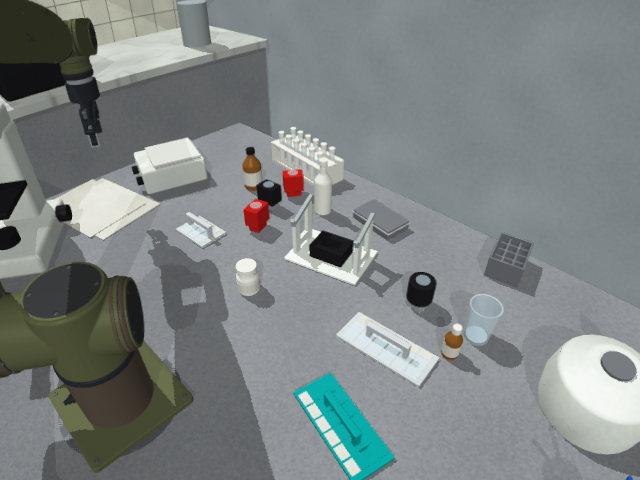

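Top view: oblong lamp (black) about (203,204), between red look-alikes; stand about (315,225); long tray about (422,278); round lamp (416,217); short tray (188,291). I'll enlarge these three places next.

```bash
python3 - <<'E'
from h import *
im=cv2.imread('pics/top0.png'); 
a=cv2.resize(im[180:230,170:237],(402,300),interpolation=cv2.INTER_CUBIC) #x6
b=cv2.resize(im[185:265,262:368],(398,300),interpolation=cv2.INTER_CUBIC) #x3.75
c=cv2.resize(im[240:315,370:470],(400,300),interpolation=cv2.INTER_CUBIC) #x4
s=cv2.imread('pics/side0.png')
d=cv2.resize(s[170:235,240:327],(400,300),interpolation=cv2.INTER_CUBIC)
cv2.imwrite('pics/c1.png',np.vstack([np.hstack([a[:,:398],b]),np.hstack([c[:,:398],d[:,:398]])]))
f=load('top0')
for n,p,z in [('lamp',(203,201),.077),('stand',(315,225),.0),('tray',(422,278),.008),('red1',(205,168),.077),('red2',(223,241),.077)]: print(n,onz(f,p,z))
E
```

```text
lamp [0.63149227 0.27684505 0.077     ]
stand [ 0.58550971 -0.00530063  0.        ]
tray [ 0.44645035 -0.2855288   0.008     ]
red1 [0.7173018  0.27559702 0.077     ]
red2 [0.5304553  0.22261989 0.077     ]
```

View pics/c1.png

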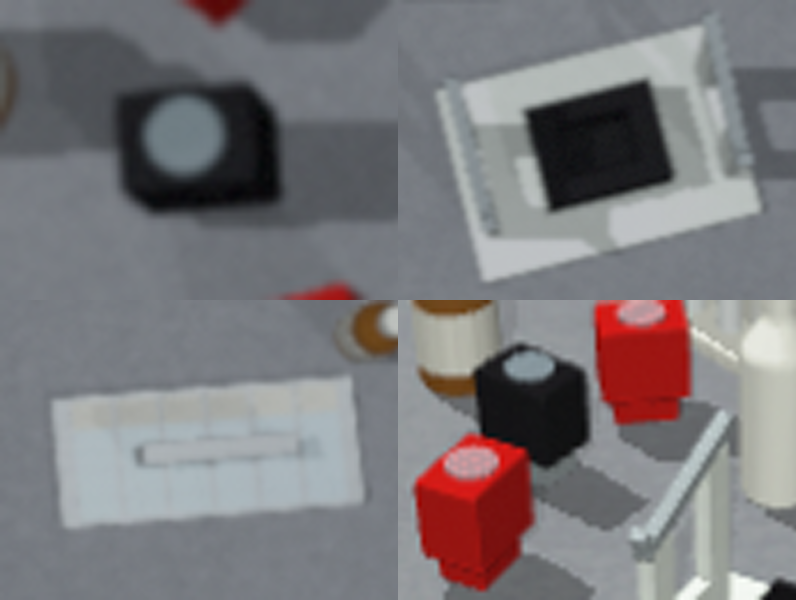

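```bash
cat >> h.py <<'E'
from scipy.optimize import least_squares
def fit(f,pts,X,g):
    "fit planar pose (x,y,yaw) of local points X to pixels"
    X=np.array(X,float);pts=np.array(pts,float)
    def W(p): c,s=np.cos(p[2]),np.sin(p[2]); return X@np.array([[c,s,0],[-s,c,0],[0,0,1]])+[p[0],p[1],0]
    r=least_squares(lambda p:(proj(f,W(p))-pts).ravel(),g,x_scale=[.01,.01,.1],loss='soft_l1')
    return r.x, np.abs(r.fun).max()
E
python3 - <<'E'
from h import *
f=load('top0')
b=lambda u,v:(262+(u-398)/3.75-.4,185+v/3.75-.4)
# local: image up=+x, left=+y
pts=[b(485,282),b(762,212),b(526,108),b(648,80),b(674,180),b(550,212)]
X=[[-.07,.1,.008],[-.07,-.1,.008],[.035,.045,.045],[.035,-.045,.045],[-.035,-.045,.045],[-.035,.045,.045]]
print('stand',fit(f,pts,X,[.585,-.005,.2]))
c=lambda u,v:(370+u/4-.4,240+(v-300)/4-.4)
X=[[.042,.1,.008],[.042,-.1,.008],[-.042,-.1,.008],[-.042,.1,.008]]
print('tray',fit(f,[c(53,400),c(351,376),c(364,502),c(66,527)],X,[.446,-.285,0.05]))
a=lambda u,v:(170+u/6-.4,180+v/6-.4)
X=[[.022,.03,.077],[.022,-.03,.077],[-.022,.03,.077],[-.022,-.03,.077],[0,0,.077]]
print('lamp',fit(f,[a(118,98),a(248,88),a(124,185),a(256,178),a(183,135)],X,[.63,.277,.05]))
# wrist cam geometry
fw=ctrl.grab_frame('wrist'); s=ctrl.get_state()
C=-np.array(fw['R']).T@fw['t']; print('cam',C,'tcp',s['tcp_pos'],np.array(fw['R']), np.array(fw['intrinsics'])[0,0])
from scipy.spatial.transform import Rotation as Ro
q=s['tcp_rot'];T=Ro.from_quat([q[1],q[2],q[3],q[0]]); print(T.as_matrix(), T.inv().apply(C-s['tcp_pos']), T.as_matrix().T@np.array(fw['R']).T)
E
```

```text
stand (array([ 0.58327667, -0.00605355,  0.25507696]), np.float64(0.8161651980245779))
tray (array([ 0.44811263, -0.28561083,  0.08448624]), np.float64(0.49186816782207643))
lamp (array([0.6280589 , 0.28313678, 0.09829556]), np.float64(1.5429338146844316))
cam [0.22028679 0.61577647 0.37356833] tcp [0.29229027 0.58004011 0.23030468] [[ 0.44986853  0.89309261 -0.00197428]
 [ 0.84869447 -0.42681387  0.31232613]
 [ 0.27809351 -0.14218126 -0.94997289]] 428.6241121930251
[[-8.93016462e-01  4.50023173e-01 -8.61748192e-04]
 [ 4.50023982e-01  8.93015299e-01 -1.44632930e-03]
 [ 1.18672620e-04 -1.67940323e-03 -9.99998583e-01]] [ 0.08039952 -0.00073072 -0.14325308] [[ 1.72850863e-04 -9.49937548e-01 -3.12439795e-01]
 [ 9.99999942e-01  2.56336774e-04 -2.26133400e-04]
 [ 2.94902417e-04 -3.12439738e-01  9.49937536e-01]]
```

```bash
cat >> h.py <<'E'
from scipy.spatial.transform import Rotation as Ro
def ori(yaw,closing='y',flip=0,tilt=0):
    "tool down; tool y along local y (or x) of an object with this yaw; tilt leans frame like rest"
    a=yaw+flip*np.pi+(0 if closing=='y' else -np.pi/2)
    M=Ro.from_euler('z',yaw)*Ro.from_euler('y',-tilt)*Ro.from_euler('z',a-yaw)*Ro.from_matrix([[-1,0,0],[0,1,0],[0,0,-1]])
    q=M.as_quat(); return [q[3],q[0],q[1],q[2]], M.as_matrix()
def look(target,yaw,h,fn,**k):
    q,M=ori(yaw,**k); p=np.array(target)+[0,0,h]-M[:,0]*.0804+M[:,0]*.329*(h+.143)
    ctrl.move_ptp(p,q); ctrl.hold(.15); f=grab('wrist',fn); print(fn,ctrl.get_state()['t']); return f
E
python3 - <<'E'
from h import *
fs=look([.583,-.006,.03],.255,.24,'w_stand')
fl=look([.628,.283,.06],.098,.2,'w_lamp')
cv2.imwrite('pics/c2.png',cv2.resize(np.hstack([cv2.imread('pics/w_stand.png')[:,60:580],cv2.imread('pics/w_lamp.png')[:,60:580]]),None,fx=.769,fy=.769,interpolation=cv2.INTER_AREA))
for n,fl_ in (('x',0),('x',1)):
    for t in ([.448,-.286,.019],):
        print(fl_,ctrl.inverse_kinematics(t,ori(.084,'x',fl_)[0]))
    q,M=ori(.255,'x',fl_,.35); print(ctrl.inverse_kinematics(np.array([.583,-.006,.12])-M[:,2]*.019,q))
E
```

```text
w_stand 2.6583
w_lamp 4.0167
0 [-6.69189211e-01  9.94277886e-02  2.06658394e+00 -4.44089210e-16
  9.75580923e-01 -7.53189211e-01]
[-0.17520761 -0.14811792  2.11198689  0.18881954  0.86624571 -0.53013065]
1 [-6.69189211e-01  9.94277886e-02  2.06658394e+00 -4.44089210e-16
  9.75580923e-01  2.38840344e+00]
[-0.17520761 -0.14811792  2.11198689  0.18881954  0.86624571  2.61146201]
```

View pics/c2.png

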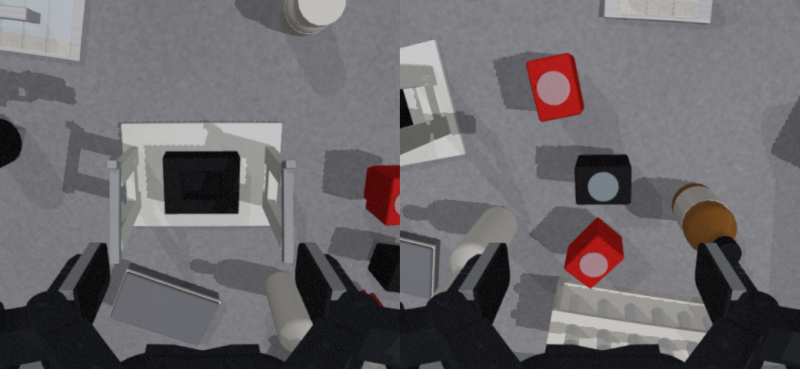

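Wrist views: stand base around (122-282,122-226) and socket block (163-240,151-214) in the left half; lamp with lens (603,186) in the right half. Zooming for exact corners.

```bash
python3 - <<'E'
from h import *
a=cv2.resize(cv2.imread('pics/w_stand.png')[140:340,190:450],(780,600),interpolation=cv2.INTER_CUBIC)
b=cv2.resize(cv2.imread('pics/w_lamp.png')[180:290,270:385],(460,440),interpolation=cv2.INTER_CUBIC)
for i in (a,b): i[:]=np.clip((i/255.)**.5*255,0,255)
cv2.imwrite('pics/c3.png',a);cv2.imwrite('pics/c4.png',b)
E
```

```text
(no output)
```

View pics/c3.png

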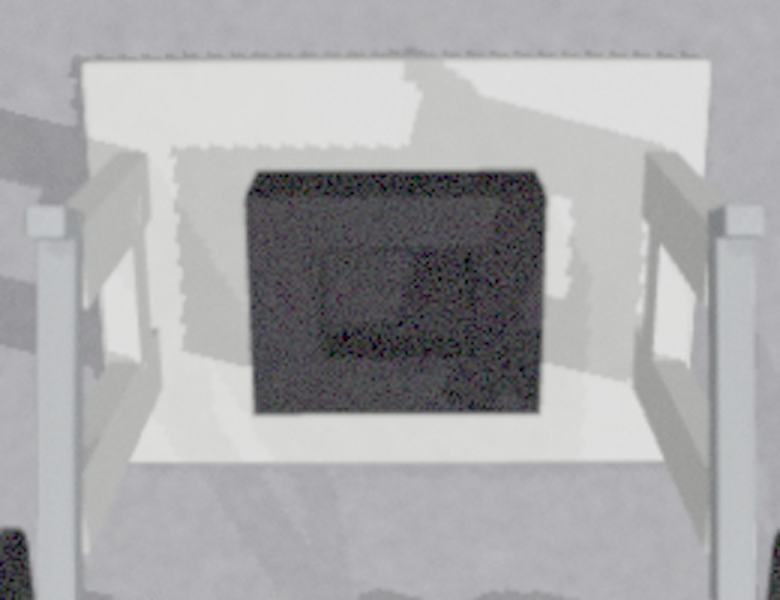

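View pics/c4.png

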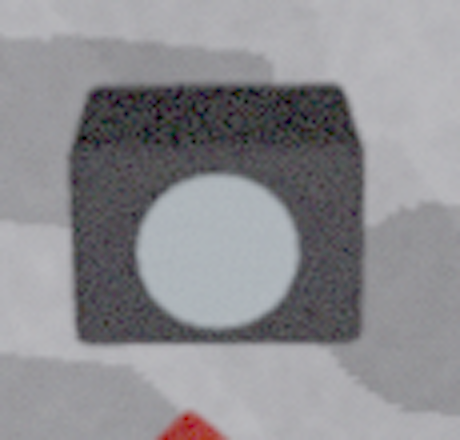

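```bash
python3 - <<'E'
from h import *
fs,fl=load('w_stand'),load('w_lamp')
a=lambda u,v:(190+(u+.5)/3-.5,140+(v+.5)/3-.5)
b=lambda u,v:(270+(u+.5)/4-.5,180+(v+.5)/4-.5)
X=[[-.07,-.1,.008],[-.07,.1,.008],[-.035,-.045,.045],[-.035,.045,.045],[.035,-.045,.045],[.035,.045,.045],[-.035,-.045,.008],[-.035,.045,.008]]
P=[a(83,61),a(710,60),a(247,195),a(546,195),a(254,412),a(540,411),a(258,171),a(535,171)]
p,e=fit(fs,P,X,[.583,-.006,.255]);print('stand',p,e, 'block only',fit(fs,P[2:6],X[2:6],p),'base',fit(fs,P[:2],X[:2],p))
X=[[-.022,-.03,.075],[-.022,.03,.075],[.022,-.03,.075],[.022,.03,.075],[-.022,-.03,.02],[-.022,.03,.02],[0,0,.077]]
P=[b(72,150),b(361,150),b(79,341),b(361,341),b(91,88),b(346,88),b(219,250)]
p,e=fit(fl,P,X,[.628,.28,.098]);print('lamp',p,e,'top',fit(fl,P[:4],X[:4],p))
E
```

```text
stand [ 0.58426422 -0.00651047  0.25757015] 1.1320661394561569 block only (array([ 0.58381844, -0.00659406,  0.25764046]), np.float64(1.018087057539958)) base (array([ 0.58432866, -0.00648884,  0.25757769]), np.float64(0.8321935302513737))
lamp [0.62916191 0.28223996 0.09978757] 2.9317878424359947 top (array([0.62855158, 0.28208436, 0.10559573]), np.float64(2.430345723984601))
```

```bash
python3 - <<'E'
from h import *
fl=load('w_lamp')
b=lambda u,v:(270+(u+.5)/4-.5,180+(v+.5)/4-.5)
print('lens',onz(fl,b(219,250),.077))
q=[onz(fl,b(*u),.075) for u in((72,150),(361,150),(79,341),(361,341))]
print(np.mean(q,0),[np.linalg.norm(q[i]-q[j]) for i,j in((0,1),(2,3),(0,2),(1,3))])
q=[onz(fl,b(*u),.02) for u in((91,88),(346,88))]; print(q,np.linalg.norm(q[0]-q[1]))
E
```

```text
lens [0.6280506  0.28211799 0.077     ]
[0.6281751  0.28199228 0.075     ] [np.float64(0.057567156991653545), np.float64(0.0582986811183503), np.float64(0.04097997452289268), np.float64(0.04099735732356258)]
[array([0.61127793, 0.2510884 , 0.02      ]), array([0.60563664, 0.3094378 , 0.02      ])] 0.05862147130865615
```

```bash
python3 - <<'E'
from h import *
q,_=ori(.0975); L=np.array([.6281,.2821]); S=np.array([.5840,-.0065])
P=lambda xy,z:[xy[0],xy[1],z]
ctrl.gripper_to(.076,squeeze=50)
ctrl.move_ptp(P(L,.12),q); print('stop',ctrl.move_straight(P(L,.033),vel=.1,stop_force=15))
ctrl.gripper_to(.05,squeeze=50); s=ctrl.get_state(); print(s['width'],s['finger_force'],s['tcp_pos'],s['t'])
ctrl.move_straight(P(L,.24),vel=.2)
q2,_=ori(.2576); ctrl.move_ptp(P(S,.24),q2)
ctrl.move_straight(P(S,.033+.05),vel=.12,stop_force=20)
ctrl.hold(.2); s=ctrl.get_state();print(s['tcp_pos'],s['width'],s['force'],s['t'])
f=grab('wrist','w_above')
cv2.imwrite('pics/c5.png',f['pixels'][:,:,::-1])
E
```

```text
stop False
0.05938821328337905 55.74664235115051 [0.62912797 0.28240967 0.03449736] 6.2
[ 0.58445587 -0.00654941  0.08375778] 0.0592976953816885 [-0.49394009  0.29294905 -1.7646326 ] 10.1667
```

View pics/c5.png

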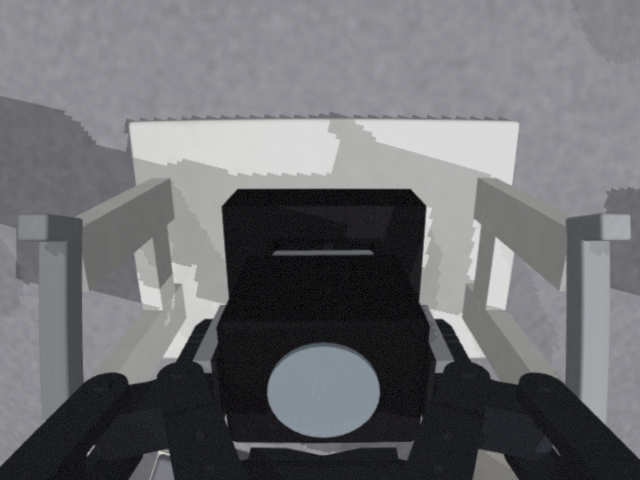

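The lamp's foot edge (273-373, 252) is centred over the socket block (222-427, 205), parallel to it; now inserting.

```bash
python3 - <<'E'
from h import *
x,y=.5840,-.0065
print('stop',ctrl.move_straight([x,y,.054],vel=.03,stop_force=25))
ctrl.hold(.2); s=ctrl.get_state();print(s['tcp_pos'],s['width'],s['force'],s['wrist_torque'],s['t'])
E
```

```text
stop True
[ 0.58426356 -0.0064899   0.05947651] 0.05931743621274122 [-1.43414263  0.15357479  4.28390514] [-0.003631    0.06737872  0.06039026] 11.2167
```

```bash
python3 - <<'E'
from h import *
x,y=.5840,-.0065
ctrl.gripper_to(.076); ctrl.move_straight([x,y,.25],vel=.25)
grab('wrist','w_lampin')
look([.448,-.286,.02],.084,.17,'w_tray',closing='x')
a=cv2.imread('pics/w_lampin.png');b=cv2.imread('pics/w_tray.png')
cv2.imwrite('pics/c6.png',np.vstack([cv2.resize(a,(400,300),interpolation=cv2.INTER_AREA)[:,:400],np.full((0,400,3),0,np.uint8)])) 
c=np.hstack([b,cv2.resize(a,(160,120),interpolation=cv2.INTER_AREA).repeat(4,0)]) if 0 else b
canvas=np.zeros((600,800,3),np.uint8); canvas[:480,:640]=b; canvas[480:,:160]=0
canvas[360:600,480:800]=cv2.resize(a,(320,240),interpolation=cv2.INTER_AREA); cv2.imwrite('pics/c6.png',canvas)
E
```

```text
w_tray 13.8333
```

View pics/c6.png

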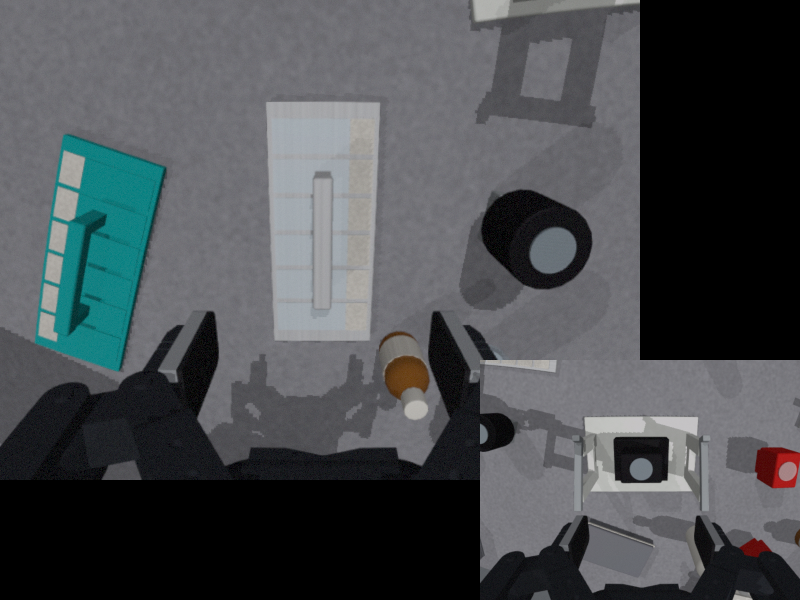

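Tray corners (266,102),(380,102),(370,340),(275,340), bar centre ≈(322,243); inset shows lamp sitting in the socket with fingers clear.

```bash
python3 - <<'E'
from h import *
f=load('w_tray')
X=[[-.042,.1,.008],[.042,.1,.008],[.042,-.1,.008],[-.042,-.1,.008]]
p,e=fit(f,[(266,102),(380,102),(370,340),(275,340)],X,[.448,-.286,.084]); print(p,e)
print('bar',np.mean([onz(f,u,.045) for u in((313,179),(331,179),(313,308),(331,308))],0))
q,M=ori(p[2],'x'); 
ctrl.gripper_to(.04,squeeze=60); ctrl.move_ptp([p[0],p[1],.09],q)
print('stop',ctrl.move_straight([p[0],p[1],.0165],vel=.08,stop_force=12))
ctrl.gripper_to(.005,squeeze=60); ctrl.hold(.1); s=ctrl.get_state(); print(s['width'],s['finger_force'],s['tcp_pos'],s['t'])
d=Ro.from_euler('z',-p[2]).apply(np.array(s['tcp_pos'])-[p[0],p[1],0]); print('tcp in tray',d)
ctrl.move_straight([p[0],p[1],.28],vel=.2)
S=np.array([.5840,-.0065,.12]); Z=Ro.from_euler('z',.2576)*Ro.from_euler('y',-.35)
q2,M=ori(.2576,'x',0,.35)
tgt=lambda x,z:S+Z.apply([x,d[1],d[2]+z])
ctrl.move_ptp(tgt(.004,.10),q2); ctrl.move_straight(tgt(.004,.03),vel=.12,stop_force=15); ctrl.hold(.2)
s=ctrl.get_state(); print(s['width'],s['tcp_pos'],tgt(.004,.03),s['force'],s['t']); grab('wrist','w_place'); grab('side','s_place')
a=cv2.resize(cv2.imread('pics/w_place.png'),(480,360),interpolation=cv2.INTER_AREA);b=cv2.imread('pics/s_place.png')[150:300,240:440]
cv2.imwrite('pics/c7.png',np.hstack([a[:,40:440],cv2.resize(b,(400,300)) if 0 else cv2.copyMakeBorder(cv2.resize(b,(400,300),interpolation=cv2.INTER_CUBIC),0,60,0,0,cv2.BORDER_CONSTANT)]))
E
```

```text
[ 0.44814056 -0.28671255  0.0843639 ] 0.49442077554260777
bar [ 0.44759822 -0.28630538  0.045     ]
stop False
0.012817097386521661 59.44673180580139 [ 0.44860201 -0.28710983  0.01731578] 16.2833
tcp in tray [ 0.00042632 -0.00043475  0.01731578]
0.012937365267308197 [ 0.57261035 -0.01031648  0.16720181] [ 0.57205513 -0.0100965   0.16581874] [-0.23654939 -0.1781633  -2.9421354 ] 19.8
```

View pics/c7.png

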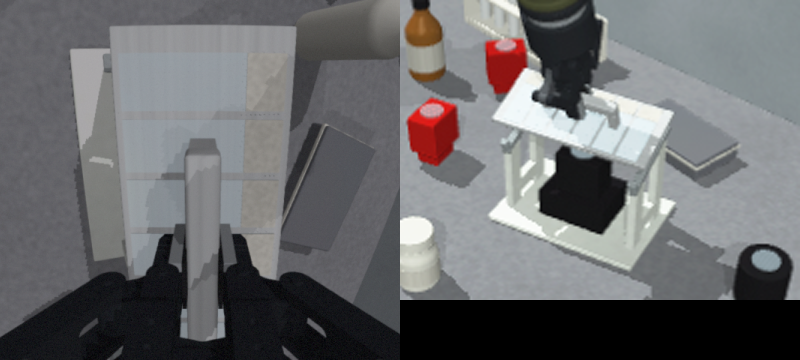

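Tray hangs parallel above the rails and centred over the stand (right half, around (590,120)); lowering now.

```bash
python3 - <<'E'
from h import *
S=np.array([.5840,-.0065,.12]); Z=Ro.from_euler('z',.2576)*Ro.from_euler('y',-.35)
d=[0,-.0004,.0173]
tgt=lambda x,z:S+Z.apply([x,d[1],d[2]+z])
loc=lambda:Z.inv().apply(np.array(ctrl.get_state()['tcp_pos'])-S)-d
print(ctrl.move_straight(tgt(.004,-.006),vel=.03,stop_force=8),loc(),ctrl.get_state()['force'])
p=loc(); print(ctrl.move_straight(tgt(-.008,p[2]-.0012),vel=.02,stop_force=10)); ctrl.hold(.2)
s=ctrl.get_state(); print(loc(),Z.inv().apply(s['force']),s['t'])
ctrl.gripper_to(.024); ctrl.hold(.2); print('rel',loc())
e=loc(); ctrl.move_straight(tgt(e[0],.10),vel=.1); 
q,_=ori(.2576,'x',0,.35); ctrl.move_straight(tgt(-.07,.19),vel=.2); ctrl.hold(.2)
grab('wrist','w_end'); grab('side','s_end'); print(ctrl.get_state()['t'])
a=cv2.resize(cv2.imread('pics/w_end.png'),(480,360),interpolation=cv2.INTER_AREA);b=cv2.imread('pics/s_end.png')[180:280,270:400]
cv2.imwrite('pics/c8.png',np.hstack([a[:,40:440],cv2.copyMakeBorder(cv2.resize(b,(400,308),interpolation=cv2.INTER_CUBIC),0,52,0,0,cv2.BORDER_CONSTANT)]))
E
```

```text
True [ 0.00358874  0.00011704 -0.00032642] [-2.43230472 -0.45395552  4.75270809]
True
[ 8.11978495e-04 -9.05655217e-05 -1.34518687e-04] [ 3.66362733 -0.07654251 -0.74454574] 21.3583
rel [ 2.68035346e-04  7.14454174e-05 -2.73335191e-04]
24.0
```

View pics/c8.png

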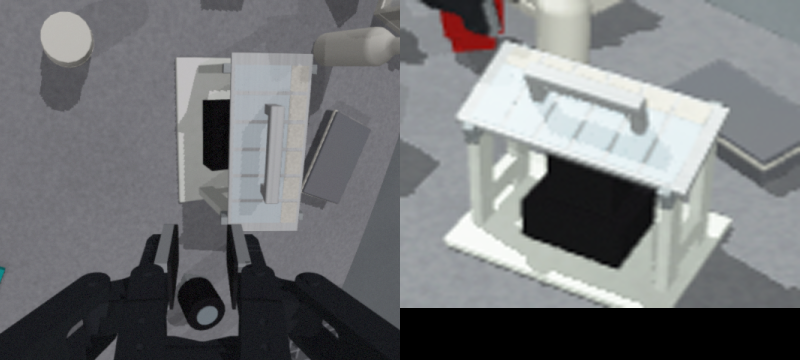

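The tray lies flat on both rails, with its lower edge at the lips (left half (230,55)–(298,228)) and the lamp still home below. Handing in.

```bash
python3 -c "
from h import *
print(ctrl.close_job())"
```

```text
the job is handed in; nothing more can be done
None
```

The job is handed in at about 24 s: the lamp is fully home in the socket, the long tray rests on both rails against the lips, and no bystander was touched, going by arm position, contact forces and camera views (the judge's result was not shown).

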